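# Switch on the steriliser lamp behind its chamber

### The job

Switch on the steriliser lamp: take the hook rod out of its two clips, reach over the stainless chamber with it, and pull the lever of the switch box behind the chamber fully over towards the chamber. The gap back there is too tight for a hand, so let nothing but the rod touch the switch box and its lever; do not strike the chamber (its lamp is glass) or push the other things about. Then lay the rod back in its two clips as you found it and let go.

Things in the scene. Friction and masses are not known exactly. Their poses are not given: they have to be found in the camera images.
- hook: Hook rod, 0.25 kg. Origin: centre of its flat-sided wooden handle, 120 mm long (x), 20 wide (y), 26 high (z). A steel rod, 8 mm thick, runs along +x to the bend at x = 235 mm; from there a 70 mm leg goes on 50 degrees downwards (cos50, 0, -sin50), so it is upright when the shaft slopes 40 degrees down. Starts level in the clips, leg down, pointing away from the robot. Centre of mass about 65 mm ahead.
- hook_grip (a point): Point on the handle's centre line, 15 mm ahead of its middle: the place to grip the 20 mm wide handle; about 45 mm of it is free to either side along the rod. Grip it firmly (60 N or more) or pulling turns it in the fingers.
- hook_bend (a point): Centre of the rod at its bend, 235 mm ahead of the handle's centre.
- hook_tip (a point): Centre of the rounded end of the leg (radius 4 mm, so the metal ends 4 mm farther), at x = 280, z = -53.6 mm of the hook. With the shaft sloping less than about 30 degrees down it touches the chamber before the leg has pulled the lever over.
- clip_stand: Fixed stand, base 200 x 80 x 8 mm, left or right in front of the robot, with two open-topped white clips for the rod. Origin at table level; x = the rod's direction; the put-away handle's centre is 95 mm above the origin. Rear clip at x = -50 mm: channel 30 wide, floor at 82, tips at 114, under the handle. Front clip at x = 110: 22 wide, floor at 91, tips at 123, under the shaft. Mouths flare.
- uv_unit: Steriliser, fixed: a stainless chamber 76 mm in diameter along its y on two saddles, 440 mm long over its caps, axis at 128 and top at 166 mm height (end nuts beyond y = +-178 mm up to 170, bands at y = +-130 up to 169); a flow pipe with a small valve below. Origin at table level under the chamber's middle; x points away from the robot. Feet reach x = +-48 mm.
- switch_box: Lamp's switch box, fixed, 110 x 150 x 45 mm, grey with a white cover, behind the chamber. Origin at table level under its middle, 105 mm behind the chamber's axis; x points away from the robot. A raised metal plate (75 x 50 mm, top at 48 mm) in the middle of its top carries the lever.
- lever_pivot (a point): Point on the lever's hinge axis (along the box's y), over the box's origin, 40 mm above the table.
- lever_tip (a point): Middle of the free end of the lever, 50 mm from the hinge axis. The lever is a black paddle 30 mm wide (y) and 8 mm thick with grey ribs.
- lever (a joint): Lever angle in rad: 0 = off, leaning 0.6 rad away from the chamber (+x of the box); 0.6 = upright; 1.2 = on, leaning 0.6 rad towards the chamber (-x). It is stiff and stays wherever it is left; moving it takes about 2 N at 25 mm from the hinge, and it stops hard at 1.2.
- cartridge: Loose bystander: white filter cartridge standing upright, 62 mm in diameter, 127 mm high, behind the steriliser's right end; origin under its middle.
- tape_roll: Loose bystander: white tape roll lying flat, 54 mm across, 14 mm high, in front of the chamber; origin under its middle.
- elbow: Loose bystander: brass pipe elbow, arms 36 mm long, 26 mm high, in front of the chamber; origin at table level under its corner.
- test_bottle: Loose bystander: small bottle, 44 mm in diameter, 90 mm high, behind the steriliser's left end; origin under its middle.
- wrench: Loose bystander: wrench lying flat at the left; origin under its middle.
- screwdriver: Loose bystander: screwdriver lying in front of the robot to its left; origin under its middle.
There are look-alikes about, which are no part of the job. Leave any green look-alike of the clip_stand alone.

How it is judged:
By the outcome, as a careful person would: the job done as asked, in the order asked, and still so for the second after the job is handed in, with the robot touching nothing.
It also fails if it takes over 61 s, if anything falls off the work surface, if the arm or the gripper's body presses on something with over 40 N, if the wrist force passes 120 N, or if a joint passes its speed limit or range.

### The arm

A 6-joint arm with a two-finger parallel gripper is mounted at the origin on the work surface. World frame = base frame: x ahead of the robot, y to its left, z up, the work surface at z = 0. Lengths are in m, angles in degrees, forces in N, time in s.
With the tool pointing down it reaches from about 0.425 to 0.95 m from the base axis. Payload 14.7 kg.
Tool frame: the origin (TCP) lies midway between the tips of the shut fingers; the grasp point (between the pads) lies 19 mm behind it (env.grip_point_offset is the distance from the TCP to the grasp point, in m); z points along the fingers, y is the line along which they close (so a half turn about z gives the same grasp; the last joint's range is limited). The gripper opens to 85 mm and grips with 20 to 120 N. Pads are 22 mm wide; open, the fingers measure 114 mm over their backs; the gripper's body (76 mm by 85 mm) begins 54 mm behind the grasp point. The pads swing forward as they close: fully open they stand 13 mm farther back than shut.
Start: joints at [74.336, 27.513, 91.461, -0, 61.026, -2.67], TCP at [0.146, 0.633, 0.231] pointing down, gripper open.
Joint ranges: [-157.49, 157.49], [-46.99, 117.5], [13.45, 153.17], [-89.5, 269.5], [5.16, 153.95], [-167.48, 167.48]. Speed limits (degrees/s): [108.29, 108.29, 136.94, 172.46, 172.46, 172.46].

### API

Orientations are given as a 3x3 rotation matrix whose columns are the frame's x, y, z axes.
In Python, from bench import env gives the robot as it stands. The module is installed in compiled form; this text tells all that it offers. Calls block until the motion is done:
- env.goto(position, orientation): joint-space move of the TCP to a pose.
- env.move_l(position, rot=None, v=0.15): straight line of the TCP; rot=None keeps the orientation; v is the mean speed in m/s.
- env.move_joints(angles): joint-space move.
- env.command_gripper(opening): opening from 0.0 (shut) to 1.0 (fully open); the grip force is fixed at half the most; returns when the fingers have stopped.
- env.dwell(seconds).
- env.inverse_kinematics(position, orientation): joint angles nearest the present ones, or None.
- env.capture(name): name is "side" or "top" or "wrist"; returns a dict with "img" (400x640x3 uint8, red, green, blue), "depth" (400x640 float32, m along the optical axis (not along the pixel's ray), 0 where there is no reading), "fov_y" (degrees; the focal length in pixels is half the picture's height over the tangent of half this angle, whatever the lens; pixels are square), "cx", "cy" (the principal point, pixels), "camera_from_world" (4x4, takes a point from world to camera coordinates). Camera axes: x right, y down, z forward; pixel columns grow to the right and rows downward; lengths in m; the calibration is good to about 2 mm. A picture is of the moment at which its call begins.
A pose or a line that the arm cannot do raises env.MotionError and nothing moves.
- env.finish_job(): hands the job in; it is judged then, once.
Trained networks look in a picture, given as the dict that the camera call returned (one of the last four; its "shot" number tells which), for a name from the list of things; names that differ only in an ending like _2 or _b are one class to them, and where a whole thing is asked for, a point or a joint stands for the part that bears it (a point fixed in the world has none). Each returns a list of dicts, best first, with "score" (0 to 1); they miss things now and then, are a little off and sometimes report something else, mostly with a low value. They report only what shows in the picture. A call takes as long as a camera call. They do not tell look-alikes from the thing itself.
- env.outline_of(picture, label): "mask" (400x640 bool, what is visible of it) and "rect" ([left, top, width, height] in pixels, round what is visible of it).
- env.place_of(picture, label): "location" ([column, row] in pixels: a listed point, or the origin of a listed thing).
Readings, each from a call of its own:
- env.get_time(): time.
- env.get_joint_positions(): joint angles.
- env.get_qvel(): joint speeds.
- env.get_joint_torque(): joint torques, N m.
- env.get_position(): TCP position.
- env.get_ee_rot(): TCP orientation.
- env.get_force(): force on the tool from outside, world axes, zero at the start.
- env.get_moment(): the same for the moment, N m.
- env.get_grip_width(): opening from 0.0 (shut) to 1.0 (fully open).
- env.get_grasp_force(): force on a finger pad.
Only numpy, scipy, OpenCV 4.12 (cv2) and the standard library are available. Lean on these libraries where they do the work, as an engineer would, in place of code of your own. Each camera call takes 0.05 s, during which the arm holds its last target. There are 200 camera calls.

## Working session

There is one attempt and no reset: what is moved stays moved. The work goes in short steps, each a Python script; the robot and the scene stay as the last script left them, time stands still between calls to the robot, and variables do not carry over. Pictures are saved under pics/ and viewed, at most 10 in all, crops included, and the job is handed in when it is done.

```bash
mkdir -p pics
cat > h.py <<'E'
import numpy as np, cv2
from bench import env
def f(p): return p["img"].shape[0]/2/np.tan(np.radians(p["fov_y"])/2)
def world(p,u,v,d):
    c=np.array([(u-p["cx"])/f(p)*d,(v-p["cy"])/f(p)*d,d,1.0]); return (np.linalg.inv(p["camera_from_world"])@c)[:3]
def onz(p,uv,z):
    T=np.linalg.inv(p["camera_from_world"]); o=T[:3,3]; r=T[:3,:3]@np.array([(uv[0]-p["cx"])/f(p),(uv[1]-p["cy"])/f(p),1]); return o+r*(z-o[2])/r[2]
def proj(p,X):
    c=p["camera_from_world"]@np.append(X,1); return c[:2]/c[2]*f(p)+[p["cx"],p["cy"]]
def cloud(p):
    v,u=np.mgrid[:400,:640]; d=p["depth"]; c=np.stack([(u-p["cx"])/f(p)*d,(v-p["cy"])/f(p)*d,d,np.ones_like(d)],-1)
    return (c@np.linalg.inv(p["camera_from_world"]).T)[...,:3]
def save(p,n): cv2.imwrite("pics/"+n,p["img"][:,:,::-1])
E
python3 - <<'E'
from h import *
np.set_printoptions(precision=4,suppress=True)
for n in("top","side"):
    p=env.capture(n); save(p,n+"1.png"); print(n,p["camera_from_world"][:3].round(3).tolist(),p["fov_y"])
    for l,z in(("hook_grip",.095),("hook_bend",.095),("hook_tip",.041),("clip_stand",0),("uv_unit",0),("switch_box",0),("lever_pivot",.04),("lever_tip",.081),("cartridge",0),("test_bottle",0)):
        for r in env.place_of(p,l)[:3]: print(l,round(r["score"],2),np.round(r["location"],1),onz(p,r["location"],z)[:2])
print(env.get_time())
E
```

```text
top [[-0.016, -1.0, -0.007, 0.041], [-0.993, 0.017, -0.114, 0.446], [0.115, 0.005, -0.993, 1.623]] 44.28100333150476
hook_grip 0.87 [442.1 191.1] [ 0.4321 -0.3644]
hook_grip 0.56 [425.7 116.8] [ 0.6769 -0.322 ]
hook_bend 0.84 [432.6 124.2] [ 0.6518 -0.3434]
hook_bend 0.63 [345.4 204.2] [ 0.3952 -0.0536]
hook_bend 0.46 [427.7 116.1] [ 0.6791 -0.3286]
hook_tip 0.59 [428.3 118.1] [ 0.6867 -0.3425]
clip_stand 0.73 [423.4 275.4] [ 0.1608 -0.313 ]
clip_stand 0.66 [436. 199.] [ 0.416  -0.3661]
uv_unit 0.84 [335.  176.7] [ 0.4984 -0.025 ]
uv_unit 0.38 [197.4 144. ] [0.6206 0.4472]
switch_box 0.8 [323.9 145.6] [0.6072 0.011 ]
lever_tip 0.6 [321.6 135.1] [0.6254 0.0186]
lever_tip 0.2 [336.2 178.6] [ 0.4804 -0.0263]
cartridge 0.93 [390.7 108.9] [ 0.7326 -0.223 ]
test_bottle 0.54 [256.8 108. ] [0.7443 0.2419]
test_bottle 0.39 [325.8 145.6] [0.6071 0.0045]
side [[0.977, -0.211, 0.004, -0.451], [-0.147, -0.694, -0.705, 0.146], [0.152, 0.688, -0.71, 1.29]] 42.81626802445386
hook_grip 0.63 [344.1 334.8] [ 0.4319 -0.3677]
hook_grip 0.33 [332.1 359.8] [ 0.3956 -0.4159]
hook_bend 0.87 [438.  307.9] [ 0.6421 -0.3474]
hook_tip 0.94 [457.  318.1] [ 0.6954 -0.3498]
clip_stand 0.94 [211.5 354.1] [ 0.1558 -0.3002]
clip_stand 0.83 [333.1 360. ] [ 0.4108 -0.3689]
clip_stand 0.52 [336.6 236.6] [ 0.5002 -0.0293]
uv_unit 0.88 [337.1 236.4] [ 0.5017 -0.0289]
uv_unit 0.31 [393.3 160.1] [0.7428 0.2358]
switch_box 0.69 [367.7 222.1] [0.5948 0.0036]
switch_box 0.57 [341.9 336.9] [ 0.4428 -0.319 ]
switch_box 0.54 [382.7 197.7] [0.6625 0.0853]
lever_pivot 0.86 [372.6 213. ] [ 0.6037 -0.0023]
lever_tip 0.72 [381.6 198.5] [0.6274 0.0062]
cartridge 0.9 [449.7 278.8] [ 0.7397 -0.2199]
test_bottle 0.77 [391.5 160.3] [0.7371 0.236 ]
1.1
```

View pics/top1.png

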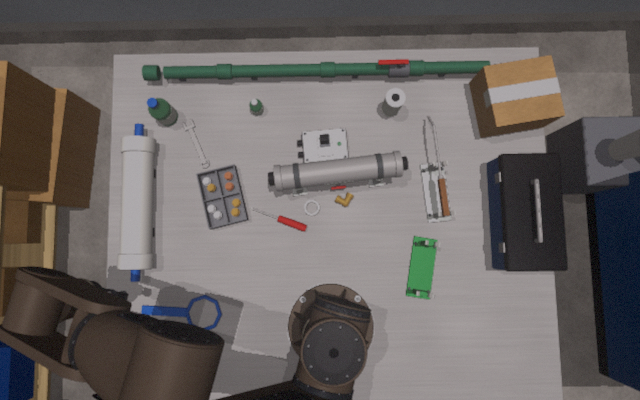

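View pics/side1.png

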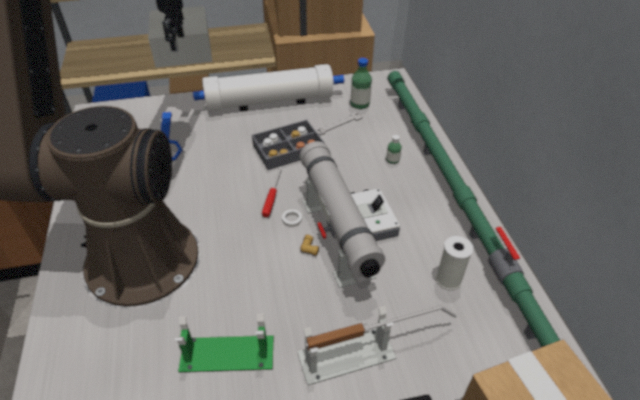

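The real stand (white) is at about (436,199) in the top picture, with the green look-alike at (422,267). The chamber is at (338,172), with the box and lever behind it at (323,142). Next I'll look from nearer with the wrist camera.

Run:
```python
from h import *
np.set_printoptions(precision=4,suppress=True)
def down(a): # tool x along heading a, z down
    c,s=np.cos(a),np.sin(a); return np.array([[c,s,0],[s,-c,0],[0,0,-1.]])
P=env.get_position(); print(env.get_ee_rot())
env.move_l(P+[0,0,.2],v=.3)
for i,(pos,ls) in enumerate([((.52,0,.42),(("uv_unit",0),("switch_box",0),("lever_pivot",.04),("lever_tip",.081))),((.45,-.36,.40),(("hook_grip",.095),("hook_bend",.095),("hook_tip",.041),("clip_stand",0)))]):
    best=None
    for R in(down(.1),down(.1+np.pi)):
        q=env.inverse_kinematics(pos,R)
        if q is not None and (best is None or abs(q[5])<abs(best[5])): best=q
    print(best); env.move_joints(best); env.dwell(.2)
    p=env.capture("wrist"); save(p,f"w{i}.png"); np.savez(f"w{i}.npz",**{k:p[k] for k in("img","depth","fov_y","cx","cy","camera_from_world")})
    print(p["camera_from_world"][:3].round(3).tolist())
    for l,z in ls:
        for r in env.place_of(p,l)[:2]: print(l,round(r["score"],2),np.round(r["location"],1),onz(p,r["location"],z)[:2])
print(env.get_time())
a=cv2.imread("pics/w0.png");b=cv2.imread("pics/w1.png"); cv2.imwrite("pics/w.png",cv2.resize(np.vstack([a,b]),(480,600)))
```

```text
[[-0.9744  0.2248  0.    ]
 [ 0.2248  0.9744 -0.    ]
 [-0.     -0.     -1.    ]]
[-3.3405  8.5121 92.4101 -0.     79.0778 80.9299]
[[0.101, -0.995, -0.002, -0.051], [-0.954, -0.097, 0.285, 0.406], [-0.283, -0.027, -0.959, 0.707]]
uv_unit 0.66 [332.4 168.2] [ 0.5001 -0.0277]
uv_unit 0.33 [318.3 114.9] [0.5958 0.0095]
switch_box 0.91 [319.4 112.4] [0.6004 0.0079]
lever_pivot 0.74 [317.4 112.6] [0.5992 0.0113]
lever_tip 0.89 [318.9  92.8] [0.628  0.0116]
[-41.6737  14.2552  87.7591  -0.      77.9857  42.5967]
[[0.101, -0.995, -0.001, -0.402], [-0.954, -0.097, 0.284, 0.311], [-0.283, -0.028, -0.959, 0.658]]
hook_grip 0.62 [320.8 179.5] [ 0.4302 -0.3641]
hook_bend 0.78 [323.9  21.3] [ 0.6469 -0.3457]
clip_stand 0.67 [277.  289.4] [ 0.1643 -0.2986]
6.7917
```

View pics/w.png

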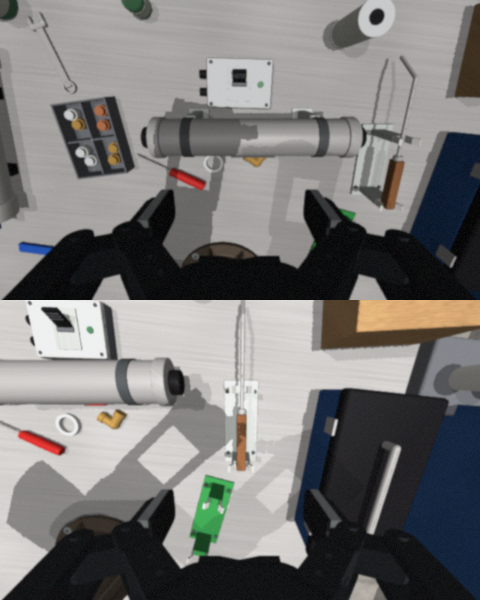

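The top half shows the chamber running almost level across the picture, with the lever above it at about (239,75). The bottom half shows the hook rod in the white clips, handle at about (241,440). I'll fit the axes from the depth data.

Run:
```python
from h import *
np.set_printoptions(precision=4,suppress=True)
def ax(P):
    m=np.median(P,0); m=P.mean(0); w,v=np.linalg.eigh(np.cov((P-m).T)); return m,v[:,-1]
for n in("w0","w1"):
    p=np.load(n+".npz"); C=cloud(p); x,y,z=np.moveaxis(C,-1,0); I=p["img"].astype(int); d=p["depth"]>0
    if n=="w0":
        M=d&(z>.145)&(z<.175)&(abs(x-.5)<.08)&(abs(y+.027)<.2); m,a=ax(C[M][:,:2]); print("chamber",M.sum(),m,a,np.degrees(np.arctan2(-a[0],a[1])),C[M][:,2].max())
        M=d&(z>.03)&(z<.05)&(x>.54)&(x<.69)&(abs(y)<.12); r=cv2.minAreaRect(C[M][:,:2].astype(np.float32)); print("box",M.sum(),r)
        M=d&(z>.06)&(z<.12)&(x>.57)&(x<.69)&(abs(y)<.06); print("lever",M.sum(),C[M].mean(0),C[M].min(0),C[M].max(0))
    brown=(I[...,0]>I[...,2]+40)
    M=d&brown&(z>.085)&(z<.12)&(x>.33)&(x<.52)&(abs(y+.365)<.06); m,a=ax(C[M][:,:2]); s=(C[M][:,:2]-m)@a
    print("handle",M.sum(),m,a,np.degrees(np.arctan2(a[1],a[0])),s.min(),s.max(),np.median(C[M][:,2]))
    M=d&(z>.08)&(z<.11)&(x>.57)&(x<.655)&(abs(y+.35)<.03); 
    if M.sum()>10: m,a=ax(C[M][:,:2]); print("shaft",M.sum(),m,a,np.degrees(np.arctan2(a[1],a[0])),np.median(C[M][:,2]))
```

```text
chamber 12889 [ 0.5034 -0.0284] [-0.1011  0.9949] 5.802735211402195 0.17094680841781534
box 5349 ((0.6001667976379395, 0.017973005771636963), (0.11008557677268982, 0.16679736971855164), 4.2817487716674805)
lever 273 [0.6195 0.0107 0.075 ] [ 0.6083 -0.0045  0.0603] [0.6305 0.0254 0.0853]
handle 708 [ 0.4167 -0.3642] [-0.9955 -0.0947] -174.5663722448217 -0.05620251792769283 0.05982469260666416 0.10659720641220272
shaft 376 [ 0.6142 -0.3461] [-0.9955 -0.095 ] -174.547152415047 0.09620758289616574
handle 860 [ 0.415  -0.3666] [-0.9951 -0.0985] -174.34539472530625 -0.05775977666318798 0.05953653720443516 0.10713637930552103
shaft 380 [ 0.6127 -0.3482] [-0.9965 -0.0842] -175.17077858062007 0.09724623930593018
```

```bash
cat >> h.py <<'E'
YH=np.radians(5.5); YB=np.radians(5.8)
HC=np.array([.416,-.3653,.095]); PIV=np.array([.600,.0105,.040])
def tool(yaw,slope):
    "tool x along the shaft direction of a rod at yaw, sloping down by slope"
    c,s=np.cos(yaw),np.sin(yaw); cs,ss=np.cos(slope),np.sin(slope)
    X=np.array([c*cs,s*cs,-ss]); Z=np.array([-c*ss,-s*ss,-cs]); return np.stack([X,np.cross(Z,X),Z],1)
def tcp_for_grip(g,R): return g+R[:,2]*env.grip_point_offset
E
python3 - <<'E'
from h import *
np.set_printoptions(precision=4,suppress=True)
R=tool(YH,0); G=HC+.015*R[:,0]; T=tcp_for_grip(G,R); print(env.grip_point_offset,T)
# feasibility of pull poses
Rp=tool(YB,np.radians(40))
for x in(.05,-.01):
  for z in(.065,.25):
    tip=PIV+[x*np.cos(YB),x*np.sin(YB),z-.04]; g=tip-Rp@np.array([.265,0,0])-Rp@np.array([0,0,.0536]); print(g,env.inverse_kinematics(tcp_for_grip(g,Rp),Rp))
env.command_gripper(.6)
env.goto(T+[0,0,.1],R); env.move_l(T,v=.15); env.dwell(.2); print(env.get_position(),env.get_force())
env.command_gripper(0); print(env.get_grip_width(),env.get_grasp_force(),env.get_force(),env.get_time())
p=env.capture("wrist"); save(p,"g.png")
E
```

```text
0.0187 [ 0.4309 -0.3639  0.0763]
[ 0.4821 -0.0015  0.2764] [-0.7166 35.1786 86.0739 -4.2305 98.5417 84.3697]
[ 0.4821 -0.0015  0.4614] [ -0.7166  27.5659  73.1782  -4.7839 118.9883  82.6766]
[ 0.4224 -0.0075  0.2764] [-1.3189 30.6087 94.8355 -4.5821 94.3238 84.1888]
[ 0.4224 -0.0075  0.4614] [ -1.3189  22.0012  82.0004  -5.0715 115.6923  82.3316]
[ 0.4314 -0.3643  0.0773] [ 0.1576  0.4514 -0.0353]
0.22540146707842207 58.52045774459839 [-0.4248  0.0735  7.5121] 9.525
```

Run:
```python
from h import *
np.set_printoptions(precision=4,suppress=True)
P=env.get_position(); env.move_l(P+[0,0,.06],v=.1); print(env.get_force(),env.get_grip_width())
env.move_l(P+[0,0,.33],v=.3)
Rp=tool(YB,np.radians(40))
tip=PIV+[.055*np.cos(YB),.055*np.sin(YB),.19]; g=tip-Rp@np.array([.265,0,.0536])
env.goto(tcp_for_grip(g,Rp),Rp); env.dwell(.3)
X=env.get_position(); R=env.get_ee_rot(); g=X-R[:,2]*env.grip_point_offset
tip=g+R@np.array([.265,0,.0536]); bend=g+R@np.array([.22,0,0]); print("exp tip",tip,"bend",bend,env.get_force(),env.get_moment())
for n in("side","top","wrist"):
    p=env.capture(n); save(p,n+"2.png")
    for l,e in(("hook_tip",tip),("hook_bend",bend),("lever_tip",None),("lever_pivot",None)):
        r=env.place_of(p,l)[:2]
        print(n,l,[(round(q["score"],2),np.round(q["location"],1)) for q in r],proj(p,e) if e is not None else "")
print(env.get_time())
```

```text
[-1.2736  0.3313 -2.3487] 0.2228231441822196
exp tip [0.6548 0.0151 0.2303] bend [0.6547 0.0151 0.3003] [ 0.229   0.0959 -2.2101] [-0.0054 -0.4006 -0.0058]
side hook_tip [(0.95, array([400.5, 150.2])), (0.61, array([326.5,  83. ]))] [396.8994 150.6392]
side hook_bend [(0.69, array([399.7, 129.1])), (0.28, array([339.6, 235.4]))] [400.2101 127.3203]
side lever_tip [(0.67, array([451.5, 277.4])), (0.61, array([336.4, 358.3]))] 
side lever_pivot [(0.91, array([374. , 214.1]))] 
top hook_tip [] [322.6068 114.0478]
top hook_bend [] [322.6653 107.428 ]
top lever_tip [] 
top lever_pivot [] 
wrist hook_tip [(0.45, array([318.2, 277.5]))] [ 321.7976 -387.1548]
wrist hook_bend [] [ 322.9907 -461.499 ]
wrist lever_tip [] 
wrist lever_pivot [] 
13.8083
```

View pics/side2.png

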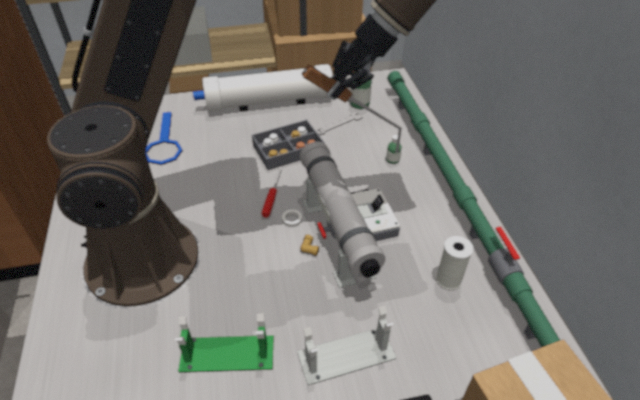

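View pics/wrist2.png

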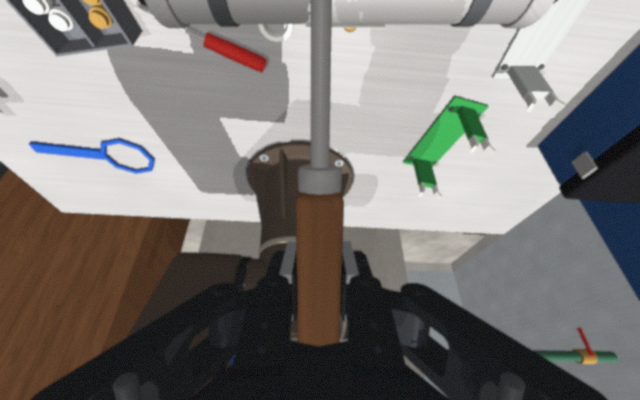

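The side view has the rod over the chamber with the leg roughly upright at (400,130)-(401,150), and the wrist view shows it gripped straight. I'll check the leg more precisely using side-camera depth.

Run:
```python
from h import *
np.set_printoptions(precision=4,suppress=True)
p=env.capture("side"); C=cloud(p)
X=env.get_position(); R=env.get_ee_rot(); g=X-R[:,2]*env.grip_point_offset
L=(C-g)@R  # hook frame, x fwd from grip, z down
M=(p["depth"]>0)&(L[...,0]>.06)&(L[...,0]<.29)&(abs(L[...,1])<.03)&(abs(L[...,2]-.02)<.07)
for q,uv in sorted(zip(L[M].tolist(),np.argwhere(M)[:,::-1].tolist()))[::3]: print(np.round(q,3),uv)
T=np.linalg.inv(p["camera_from_world"]); print("dir to cam in tool",R.T@(T[:3,3]-g)/np.linalg.norm(T[:3,3]-g))
for a in([.06,0,0],[.22,0,0],[.265,0,.0536]): print(proj(p,g+R@np.array(a)))
c=cv2.resize(p["img"][60:180,320:440,::-1],(600,600),interpolation=cv2.INTER_CUBIC); cv2.imwrite("pics/crop.png",c)
```

```text
[ 0.061  0.004 -0.   ] [354, 100]
[0.062 0.002 0.003] [353, 101]
[ 0.065  0.003 -0.004] [356, 99]
[ 0.067  0.004 -0.   ] [356, 101]
[ 0.068  0.003 -0.003] [357, 100]
[ 0.071  0.004 -0.003] [358, 101]
[0.073 0.006 0.   ] [358, 103]
[ 0.075  0.001 -0.003] [359, 101]
[ 0.077  0.003 -0.   ] [359, 103]
[ 0.078  0.    -0.004] [360, 101]
[0.081 0.003 0.001] [360, 104]
[ 0.084  0.003 -0.003] [362, 103]
[ 0.085  0.004 -0.002] [362, 104]
[0.088 0.002 0.004] [361, 106]
[ 0.089  0.004 -0.004] [364, 104]
[0.093 0.003 0.003] [363, 107]
[ 0.094  0.003 -0.003] [365, 105]
[0.097 0.006 0.002] [365, 108]
[ 0.098  0.005 -0.001] [366, 107]
[ 0.102  0.001 -0.003] [367, 106]
[ 0.104  0.003 -0.003] [368, 107]
[ 0.105 -0.    -0.004] [368, 106]
[ 0.108  0.001 -0.003] [369, 107]
[0.11  0.002 0.003] [368, 110]
[0.113 0.006 0.002] [370, 111]
[ 0.114  0.001 -0.003] [371, 108]
[0.117 0.004 0.001] [371, 111]
[0.119 0.007 0.001] [372, 112]
[0.121 0.002 0.004] [371, 112]
[ 0.122  0.003 -0.004] [374, 110]
[0.126 0.004 0.003] [373, 113]
[0.127 0.004 0.002] [374, 113]
[ 0.13   0.006 -0.001] [376, 113]
[0.133 0.002 0.003
[... 1343 characters left out ...]
36]
[0.232 0.005 0.014] [400, 135]
[0.234 0.003 0.022] [398, 137]
[0.236 0.004 0.024] [398, 138]
[0.237 0.005 0.022] [399, 138]
[0.239 0.007 0.029] [398, 141]
[ 0.242 -0.     0.03 ] [397, 140]
[0.243 0.006 0.025] [400, 140]
[0.245 0.006 0.034] [398, 143]
[0.245 0.001 0.034] [397, 142]
[0.247 0.002 0.036] [397, 143]
[0.25  0.003 0.044] [396, 146]
[0.25  0.005 0.042] [397, 146]
[0.252 0.008 0.042] [398, 147]
[0.254 0.003 0.048] [396, 148]
[0.257 0.005 0.045] [398, 148]
[0.258 0.005 0.041] [399, 147]
[0.259 0.005 0.054] [396, 151]
[0.262 0.005 0.049] [398, 150]
[0.265 0.002 0.057] [396, 152]
dir to cam in tool [-0.5645  0.7934 -0.2276]
[352.9333  98.8251]
[400.0389 127.1962]
[396.7187 150.5073]
```

View pics/crop.png

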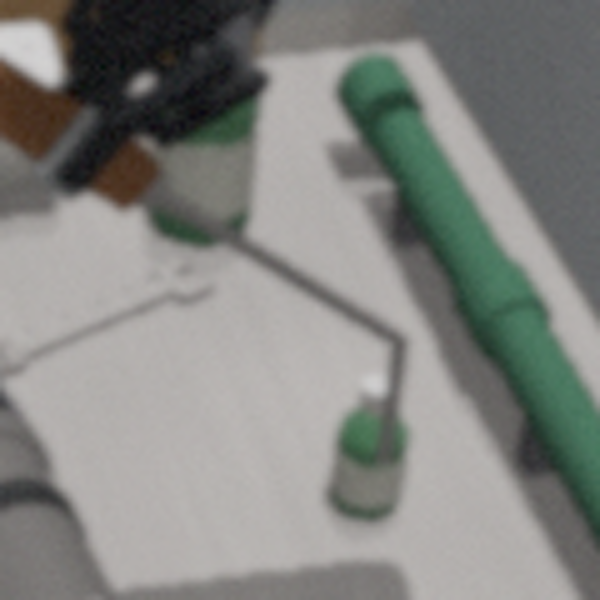

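The rod sits within about 2 mm of the model. Now lowering behind the lever and pulling in small, force-watched steps.

```bash
cat >> h.py <<'E'
RP=tool(YB,np.radians(40)); EB=np.array([np.cos(YB),np.sin(YB),0])
def tip_tcp(x,z):
    tip=PIV*[1,1,0]+x*EB+[0,0,z]; return tcp_for_grip(tip-RP@np.array([.265,0,.0536]),RP)
E
python3 - <<'E'
from h import *
np.set_printoptions(precision=3,suppress=True)
env.move_l(tip_tcp(.052,.23),rot=RP,v=.1); env.move_l(tip_tcp(.052,.066),rot=RP,v=.12); env.dwell(.2)
F0=env.get_force(); print(F0)
p=env.capture("side"); save(p,"side3.png")
env.move_l(tip_tcp(.030,.066),rot=RP,v=.06); print(env.get_force()-F0)
x=.030
while x>-.016:
    x-=.004; env.move_l(tip_tcp(x,.066),rot=RP,v=.04); F=env.get_force()-F0; print(round(x,3),F)
    if F@EB>9 or F[2]>8: break
q=env.capture("side"); save(q,"side4.png"); print(env.get_time(),env.get_grip_width())
cv2.imwrite("pics/c34.png",np.hstack([cv2.resize(i["img"][120:260,310:450,::-1],(400,400),interpolation=cv2.INTER_CUBIC) for i in(p,q)]))
E
```

```text
[ 0.645 -0.234 -1.592]
[-0.41  -0.466 -0.743]
0.026 [ 0.583 -0.286 -0.164]
0.022 [ 0.472 -0.087  0.066]
0.018 [-0.233  0.868 -0.425]
0.014 [-0.265  0.752 -0.43 ]
0.01 [-0.127  0.164  0.275]
0.006 [ 0.476 -0.816  0.264]
0.002 [-0.001  0.113  0.288]
-0.002 [-0.081  0.218  1.28 ]
-0.006 [0.152 0.408 1.655]
-0.01 [1.131 0.188 0.838]
-0.014 [-0.133  0.43   1.443]
-0.018 [0.753 0.616 1.722]
19.4417 0.2238321235415932
```

View pics/c34.png

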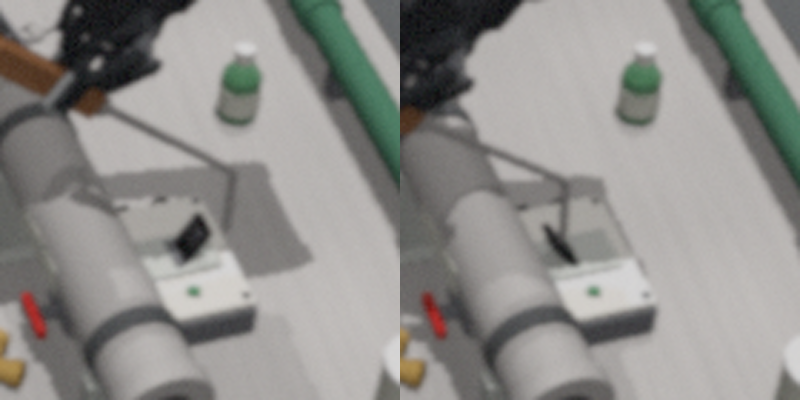

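The lever now leans towards the chamber, at (560,243) in the right crop, but the rod looks flatter than before, so it probably turned in the fingers. I'll measure its slope and the lever angle.

```bash
cat >> h.py <<'E'
def rod(p):
    "measured shaft pitch-up in hand (rad) and points in tool frame"
    C=cloud(p); X=env.get_position(); R=env.get_ee_rot(); g=X-R[:,2]*env.grip_point_offset
    L=(C-g)@R
    M=(p["depth"]>0)&(L[...,0]>.06)&(L[...,0]<.30)&(abs(L[...,1])<.02)&(L[...,2]>-.07)&(L[...,2]<.09)
    Q=L[M]; S=Q[Q[:,0]<.20]; a,b=np.polyfit(S[:,0],S[:,2],1)
    for _ in range(3):
        k=abs(S[:,2]-a*S[:,0]-b)<.008; a,b=np.polyfit(S[k,0],S[k,2],1)
    return -np.arctan(a),b,k.sum(),g,R,Q
E
python3 - <<'E'
from h import *
np.set_printoptions(precision=4,suppress=True)
for n in("side",):
    p=env.capture(n); th,b,k,g,R,Q=rod(p); print(np.degrees(th),b,k)
    c,s=np.cos(th),np.sin(th); h=lambda x,zd: g+R@np.array([x*c+zd*s,0,-x*s+zd*c])
    print("tip",(h(.265,.0536)-PIV)@EB,h(.265,.0536),"proj",proj(p,h(.22,0)),proj(p,h(.265,.0536)))
    C=cloud(p); I=p["img"].astype(int).max(-1)
    D=C-PIV; bx=D@EB; by=D@np.array([-EB[1],EB[0],0]); 
    M=(p["depth"]>0)&(abs(by)<.02)&(bx>-.06)&(bx<.06)&(D[...,2]>.012)&(D[...,2]<.06)&(I<90)
    for r in np.stack([bx[M],by[M],D[M][:,2]],1)[::3]: print(r)
    print(env.place_of(p,"lever_tip")[:1], [proj(p,PIV+.05*(np.cos(a)*np.array([0,0,1])+np.sin(a)*EB)) for a in(-.6,-.4,-.2)])
print(env.get_time())
E
```

```text
25.281567756241422 0.0980978169501602 193
tip 0.056034835201436435 [0.6557 0.0162 0.1582] proj [385.4169 155.5387] [393.9571 172.4664]
[-0.0245  0.0091  0.0394]
[-0.0257  0.0054  0.036 ]
[-0.0262 -0.0023  0.0398]
[-0.0161  0.0008  0.0337]
[-0.0266 -0.0098  0.0435]
[-0.0134 -0.0001  0.0301]
[-0.025  -0.0131  0.0425]
[-0.01    0.0005  0.0246]
[-0.0234 -0.0162  0.0413]
[-0.008  -0.002   0.0227]
[-0.0205 -0.0165  0.037 ]
[-0.0249 -0.0146  0.0328]
[-0.0173 -0.0165  0.0323]
[-0.0242 -0.0197  0.0339]
[-0.0139 -0.016   0.027 ]
[-0.0199 -0.017   0.0262]
[-0.011  -0.0164  0.0227]
[-0.0102 -0.0155  0.0178]
[-0.012  -0.0139  0.013 ]
[{'location': [360.0, 200.3], 'score': 0.61}] [array([360.9721, 201.1742]), array([364.2368, 199.1421]), array([367.7376, 197.5444])]
19.5417
```

Run:
```python
from h import *
np.set_printoptions(precision=4,suppress=True)
p=env.capture("side"); X=env.get_position(); R=env.get_ee_rot(); g=X-R[:,2]*env.grip_point_offset
print("tcp err",X-tip_tcp(-.018,.066),[ [round(q["score"],2),np.round(q["location"],1)] for l in("hook_bend","hook_tip") for q in env.place_of(p,l)[:1]])
for d in(0,2,4,6,8,10):
    th=np.radians(d); c,s=np.cos(th),np.sin(th); h=lambda x,zd: g+R@np.array([x*c+zd*s,0,-x*s+zd*c])
    t=h(.265,.0536); print(d,"bend",proj(p,h(.22,0)),"tip",proj(p,t),"tip x",(t-PIV)@EB,"z",t[2])
C=cloud(p); D=C-PIV; bx=D@EB; by=D@np.array([-EB[1],EB[0],0])
M=(p["depth"]>0)&(abs(by)<.015)&(bx>-.045)&(bx<.04)&(D[...,2]>.03)&(D[...,2]<.16)
for r,uv in list(zip(np.stack([bx[M],by[M],C[M][:,2]],1),np.argwhere(M)[:,::-1]))[::3]: print(r,uv)
```

```text
tcp err [-0.  0. -0.] [[0.73, array([451.9, 280.6])], [0.85, array([370.5, 201.7])]]
0 bend [366.0548 185.0277] tip [364.2424 204.4456] tip x -0.018042500645397624 z 0.06597167240383967
2 bend [368.0026 182.9022] tip [366.9834 202.2314] tip x -0.010766645346651399 z 0.07198170849337479
4 bend [369.8868 180.7354] tip [369.6662 199.9582] tip x -0.003704969537256671 z 0.07824200711975468
6 bend [371.7051 178.5289] tip [372.2884 197.6274] tip x 0.003133923218580701 z 0.0847449410734282
8 bend [373.4557 176.2842] tip [374.8477 195.2403] tip x 0.009741700783488124 z 0.09148258753107297
10 bend [375.1363 174.0029] tip [377.3417 192.7982] tip x 0.01611031259835324 z 0.09844673770833526
[-0.0444  0.0005  0.1703] [357 177]
[-0.0397 -0.0016  0.1675] [359 178]
[-0.04   -0.0028  0.1652] [359 179]
[-0.032  -0.003   0.1632] [362 179]
[-0.0373 -0.0032  0.1614] [360 180]
[-0.0275  0.0005  0.1554] [363 180]
[-0.038  -0.0052  0.1601] [360 181]
[-0.0292 -0.0039  0.1564] [363 181]
[-0.0198 -0.0012  0.1514] [366 181]
[-0.0294 -0.0047  0.1538] [363 182]
[-0.022  -0.0063  0.1531] [366 182]
[-0.012  -0.0026 
[... 539 characters left out ...]
.0974] [366 196]
[-0.0149  0.0002  0.0923] [366 197]
[-0.0236  0.0115  0.0806] [361 198]
[-0.0142 -0.0047  0.0931] [367 198]
[-0.0255  0.007   0.0817] [361 199]
[-0.0153 -0.0016  0.0869] [366 199]
[-0.0282  0.0066  0.0793] [360 200]
[-0.0224  0.0008  0.083 ] [363 200]
[-0.0141 -0.0057  0.0867] [367 200]
[-0.025   0.0008  0.0801] [362 201]
[-0.0135  0.0069  0.0708] [365 201]
[-0.0097 -0.0031  0.0792] [368 201]
[-0.025  -0.0059  0.0829] [363 202]
[-0.0149 -0.0026  0.0766] [366 202]
[-0.0279 -0.0067  0.0808] [362 203]
[-0.0194 -0.0067  0.0782] [365 203]
[-0.0104 -0.0057  0.0745] [368 203]
[-0.025  -0.013   0.0824] [364 204]
[-0.0127 -0.0051  0.071 ] [367 204]
[-0.0149 -0.0102  0.0729] [367 205]
```

Run:
```python
from h import *
np.set_printoptions(precision=4,suppress=True)
print(env.get_moment(),env.get_force())
def look():
    p=env.capture("side"); C=cloud(p); D=C-PIV; bx=D@EB; by=D@np.array([-EB[1],EB[0],0])
    M=(p["depth"]>0)&(abs(by)<.015)&(bx>-.022)&(bx<.04)&(C[...,2]>.095)&(C[...,2]<.13)
    N=(p["depth"]>0)&(by<.018)&(by>-.02)&(bx>-.06)&(bx<-.005)&(D[...,2]>.02)&(D[...,2]<.06)&(p["img"].max(-1)<60)
    print("leg x",np.median(bx[M]),np.polyfit(C[...,2][M],bx[M],1)[0],"lever",N.sum(),bx[N].mean(),np.percentile(bx[N],10),D[...,2][N].mean()); return p
look()
for x in(-.022,-.026,-.030):
    env.move_l(tip_tcp(x,.066),rot=RP,v=.04); env.dwell(.1); print(x,env.get_force(),env.get_moment()); p=look()
print(env.get_time())
```

```text
[ 0.1353 -0.8677  0.0537] [ 0.516   0.3066 -0.4914]
leg x -0.013058556234206464 0.016964570326855236 lever 30 -0.019869949052298958 -0.025360090711905245 0.03354272959081197
-0.022 [ 0.8814  0.0754 -0.2912] [ 0.1018 -0.7131 -0.0198]
leg x -0.015388563796852639 -0.061311759785721946 lever 30 -0.01999301265110059 -0.026554256769080662 0.03418084428311796
-0.026 [ 1.1512  0.1295 -0.8426] [ 0.0771 -0.9042  0.0499]
leg x -0.018112270655594318 -0.08699025463141309 lever 30 -0.02007832322585935 -0.02648094639228955 0.03332648220434243
-0.03 [ 1.177  -0.1127  0.1769] [ 0.0643 -0.934   0.0285]
leg x -0.018491456723240783 -0.04469071394551221 lever 29 -0.02092683511402629 -0.02592456295584143 0.035591946003569616
20.9417
```

Run:
```python
from h import *
np.set_printoptions(precision=4,suppress=True)
env.move_l(tip_tcp(.03,.066),rot=RP,v=.12); env.move_l(tip_tcp(.03,.13),rot=RP,v=.15)
p=env.capture("side"); save(p,"side5.png")
tipw=lambda a: PIV+.05*(np.cos(a)*np.array([0,0,1])-np.sin(a)*EB)
print([(round(q["score"],2),q["location"]) for q in env.place_of(p,"lever_tip")[:2]],[proj(p,tipw(a)) for a in(-.6,.4,.5,.6)])
for n in("side3","side5"): 
    I=cv2.imread(f"pics/{n}.png"); r=I[185:225,340:405].max(-1); 
C=cloud(p); D=C-PIV; bx=D@EB; by=D@np.array([-EB[1],EB[0],0])
N=(p["depth"]>0)&(abs(by+.001)<.016)&(bx>-.06)&(bx<.03)&(D[...,2]>.015)&(D[...,2]<.06)
for r in np.stack([bx[N],by[N],D[...,2][N],p["img"].max(-1)[N]],1): print(r)
a=p["img"][180:230,335:405,::-1]; cv2.imwrite("pics/c5.png",cv2.resize(a,(700,500),interpolation=cv2.INTER_CUBIC)); print(env.get_time())
th,b,k,g,R,Q=rod(p); print("rod",np.degrees(th),b,k)
```

```text
[(0.66, [364.5, 203.3]), (0.55, [272.0, 195.8])] [array([381.0764, 196.513 ]), array([364.2368, 199.1421]), array([362.5658, 200.109 ]), array([360.9721, 201.1742])]
[ -0.0235   0.0118   0.0403 122.    ]
[-0.0266  0.0107  0.0386 99.    ]
[-0.0255  0.0068  0.0419 84.    ]
[ -0.0218   0.0087   0.039  106.    ]
[ -0.0198   0.0069   0.0401 136.    ]
[ -0.0274   0.0085   0.0372 105.    ]
[-0.0271  0.0029  0.0424 69.    ]
[-0.024   0.0036  0.0409 73.    ]
[ -0.021    0.0038   0.0397 109.    ]
[ -0.0167   0.0069   0.0355 135.    ]
[-0.0273  0.002   0.0396 82.    ]
[-0.0258 -0.0011  0.0422 56.    ]
[-0.0226 -0.0001  0.0403 79.    ]
[ -0.0196   0.0002   0.039  107.    ]
[ -0.0127   0.0086   0.0289 133.    ]
[-0.0271  0.0018  0.0362 91.    ]
[-0.027  -0.0041  0.0418 57.    ]
[-0.0239 -0.0034  0.0402 56.    ]
[-0.0233 -0.0083  0.0446 78.    ]
[ -0.0186  -0.0043   0.0394 105.    ]
[ -0.011    0.0057   0.0275 125.    ]
[-0.0261 -0.0027  0.0365 61.    ]
[-0.0261 -0.0088  0.0423 53.    ]
[-0.0233 -0.0088  0.0414 64.    ]
[-0.0199 -0.0078  0.0395 82.    ]
[-0.0142 -0.0018  0.0319 98.    ]
[ -0.0056 
[... 304 characters left out ...]
0223 -0.0138  0.0386 54.    ]
[-0.0195 -0.0139  0.0379 70.    ]
[-0.0144 -0.0093  0.0318 72.    ]
[-0.0061  0.0019  0.0183 91.    ]
[-0.0284 -0.0153  0.0383 74.    ]
[-0.0251 -0.0143  0.0363 49.    ]
[-0.0204 -0.0165  0.037  52.    ]
[-0.0163 -0.0139  0.0331 60.    ]
[-0.0119 -0.0106  0.0286 67.    ]
[-0.023  -0.0165  0.0341 43.    ]
[-0.0134 -0.0143  0.0289 57.    ]
[-0.0064 -0.0059  0.0185 78.    ]
[-0.0192 -0.015   0.0277 39.    ]
[-0.0171 -0.0165  0.0285 38.    ]
[-0.0105 -0.0149  0.0249 65.    ]
[-0.012  -0.0127  0.0194 31.    ]
[ -0.0072  -0.0147   0.0198 102.    ]
[-0.015  -0.0136  0.0174 67.    ]
[-0.0117 -0.0126  0.0154 44.    ]
22.2667
rod 3.64150028646848 -0.002009654294663131 157
```

View pics/c5.png

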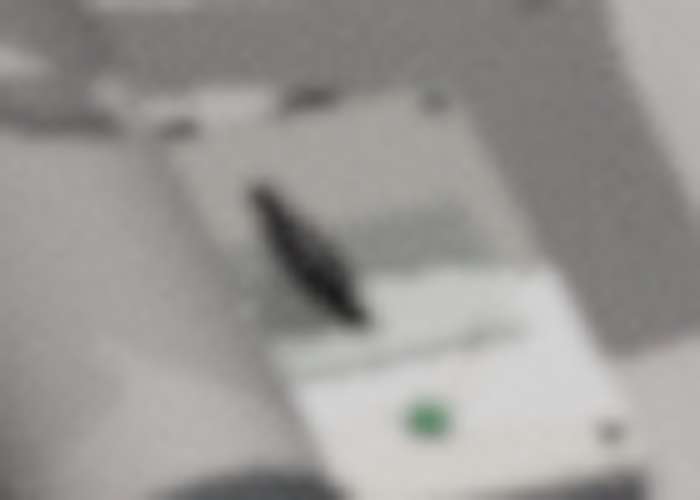

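The lever reads about 0.55–0.6 towards the chamber, and the rod has pitched about 3.6° in the fingers. I'll pull once more higher up the lever, where less force is needed, to make sure it is against the stop.

Run:
```python
from h import *
np.set_printoptions(precision=4,suppress=True)
def lev():
    A=[]
    for _ in range(2):
        p=env.capture("side"); C=cloud(p); D=C-PIV; bx=D@EB; by=D@np.array([-EB[1],EB[0],0])
        N=(p["depth"]>0)&(abs(by+.001)<.016)&(bx>-.06)&(bx<.03)&(D[...,2]>.015)&(D[...,2]<.06)
        A.append([N.sum(),bx[N].mean(),D[...,2][N].mean(),bx[N].min()])
    I=255-p["img"][185:225,345:385].max(-1).astype(float); I[I<165]=0; v,u=np.mgrid[185:225,345:385]
    return np.mean(A,0),(u*I).sum()/I.sum(),(v*I).sum()/I.sum(),p
print(lev()[:3])
env.move_l(tip_tcp(.03,.066),rot=RP,v=.12); env.move_l(tip_tcp(-.01,.066),rot=RP,v=.1)
for x in(-.02,-.03,-.036,-.042):
    env.move_l(tip_tcp(x,.066),rot=RP,v=.04); print(x,env.get_force(),env.get_moment())
env.move_l(tip_tcp(.02,.066),rot=RP,v=.12); env.move_l(tip_tcp(.03,.13),rot=RP,v=.15); env.dwell(.1)
a,b,c,p=lev(); print(a,b,c); th,b,k,g,R,Q=rod(p); print("rod",np.degrees(th),b,k,env.get_time())
env.move_l(tip_tcp(.03,.24),rot=RP,v=.2); env.dwell(.2)
for _ in range(2):
    p=env.capture("side"); th,b,k,g,R,Q=rod(p); print("rod",np.degrees(th),b,k,env.get_grip_width())
save(p,"side6.png")
S=Q[Q[:,0]<.2]; print("y fit",np.polyfit(S[:,0],S[:,1],1))
c,s=np.cos(th),np.sin(th); print([proj(p,g+R@np.array([x*c+z*s,0,-x*s+z*c])) for x,z in((.22,0),(.265,.0536))],[env.place_of(p,l)[:1] for l in("hook_bend","hook_tip")])
```

```text
(array([58.5   , -0.019 ,  0.0335, -0.0286]), np.float64(365.4049653683548), np.float64(206.03544121615545))
-0.02 [-0.5939 -0.3118 -2.749 ] [ 0.085  -0.4788 -0.0021]
-0.03 [ 0.2845  0.4819 -0.5991] [ 0.0517 -0.6934  0.0104]
-0.036 [ 0.5917  0.4837 -0.7682] [ 0.1044 -0.8148  0.0637]
-0.042 [ 0.6182  1.1624 -0.3229] [ 0.1371 -0.769  -0.0107]
[62.5    -0.0192  0.0337 -0.0292] 365.4505463451394 206.04587415222306
rod 5.731476367497949 -0.0010897545804891273 162 26.45
rod 5.691632927127635 -0.0008292750274116016 192 0.2238480315028196
rod 5.617191287204324 -0.0009071036159533499 190 0.22551864922409523
y fit [0.0004 0.0032]
[array([396.4686, 118.8947]), array([395.854 , 142.3019])] [[{'location': [395.1, 121.5], 'score': 0.84}], [{'location': [399.6, 143.3], 'score': 0.96}]]
```

The lever did not move under the second pull, so it is at its stop. Now taking the rod back, tilting the tool by 5.65° so the rod lies level.

Run:
```python
from h import *
np.set_printoptions(precision=4,suppress=True)
R=tool(YH,np.radians(5.65)); R0=tool(YH,0)
G=np.array([.4314,-.3643,.0773])-R0[:,2]*env.grip_point_offset
T=lambda dz: tcp_for_grip(G+[0,0,dz],R)
env.move_l(tip_tcp(.0,.27),rot=RP,v=.25)
env.goto(T(.30),R); env.move_l(T(.08),v=.25); env.dwell(.2); print(env.get_position()-T(.08))
p=env.capture("side"); save(p,"side7.png"); th,b,k,g,Rm,Q=rod(p); print("rod",np.degrees(th),b,k)
bend=G+[0,0,.08]+.22*R0[:,0]; tip=bend+.045*R0[:,0]-[0,0,.0536]
print(proj(p,bend),proj(p,tip),[np.round(q["location"],1) for l in("hook_bend","hook_tip") for q in env.place_of(p,l)[:1]])
C=cloud(p); D=C-(G+[0,0,.08]); lx=D@R0[:,0]; ly=D@np.array([-R0[1,0],R0[0,0],0])
M=(p["depth"]>0)&(lx>.06)&(lx<.21)&(abs(ly)<.025)&(abs(D[...,2])<.03); print(M.sum(),"z fit",np.polyfit(lx[M],D[...,2][M],1),"y fit",np.polyfit(lx[M],ly[M],1))
p=env.capture("wrist"); save(p,"w7.png"); print(env.get_time())
cv2.imwrite("pics/c7.png",np.vstack([cv2.resize(cv2.imread("pics/side7.png")[240:390,270:510],(480,300)),cv2.resize(cv2.imread("pics/w7.png"),(480,300))]))
```

```text
[ 0.0006 -0.0004  0.0012]
rod 6.593978589881537 0.0009124154312218968 234
[447.8355 283.0393] [462.3832 292.7851] [array([446.5, 284.8]), array([463.5, 292.9])]
296 z fit [0.0032 0.0024] y fit [-0.0017 -0.002 ]
30.675
```

View pics/c7.png

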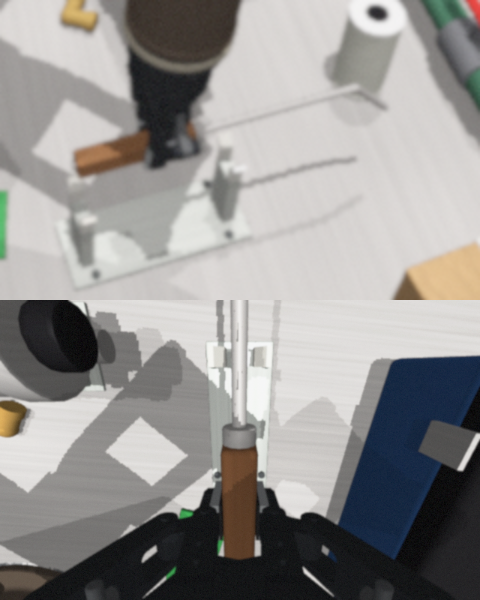

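The rod is level above the clips, with the shaft centred over the front clip at (240,357) in the lower view. Lowering with the force watched.

Run:
```python
from h import *
np.set_printoptions(precision=4,suppress=True)
R=tool(YH,np.radians(5.65)); R0=tool(YH,0)
G=np.array([.4314,-.3643,.0773])-R0[:,2]*env.grip_point_offset
T=lambda dz: tcp_for_grip(G+[0,0,dz],R)
F0=env.get_force(); ok=True
for dz in(.05,.03,.015,.006,.002,0):
    env.move_l(T(dz),v=.08); F=env.get_force()-F0; print(dz,F)
    if np.linalg.norm(F)>8: ok=False;break
env.dwell(.2); print(env.get_force()-F0, env.get_moment())
p=env.capture("side"); save(p,"side8.png")
C=cloud(p); D=C-G; lx=D@R0[:,0]; ly=D@np.array([-R0[1,0],R0[0,0],0])
M=(p["depth"]>0)&(lx>.115)&(lx<.21)&(abs(ly)<.02)&(abs(D[...,2])<.02); print(M.sum(),"z",np.polyfit(lx[M],D[...,2][M],1),"y",np.polyfit(lx[M],ly[M],1))
print([np.round(q["location"],1) for l in("hook_bend","hook_tip") for q in env.place_of(p,l)[:1]],env.get_time())
```

```text
0.05 [-0.3101 -1.07   -0.482 ]
0.03 [-0.9536 -0.2594  0.1773]
0.015 [-0.1356 -0.7326  0.3593]
0.006 [-0.6492 -0.605   0.0032]
0.002 [-0.8683  0.3644  0.5622]
0 [-0.899  -0.5761  0.1661]
[-1.3938  0.2777  0.0595] [ 0.0468 -0.0016  0.0039]
169 z [-0.0063  0.0026] y [ 0.0038 -0.0024]
[array([437.3, 307.1]), array([455.7, 313.3])] 33.0417
```

Run:
```python
from h import *
np.set_printoptions(precision=4,suppress=True)
R=tool(YH,np.radians(5.65)); R0=tool(YH,0)
G=np.array([.4314,-.3643,.0773])-R0[:,2]*env.grip_point_offset
T=lambda dz: tcp_for_grip(G+[0,0,dz],R)
F0=env.get_force()
for i in range(1,5):
    env.move_l(T(-.0007*i),v=.03); env.dwell(.1); F=np.mean([env.get_force() for _ in range(3)],0)-F0; print(-.7*i,F)
    if F[2]>2.5: break
env.command_gripper(.6); env.dwell(.2); print(env.get_grip_width())
Z=R[:,2]; P=env.get_position(); env.move_l(P-Z*.10,v=.15); env.move_l(P-Z*.1+[0,0,.12],v=.25); env.dwell(.3)
p=env.capture("side"); save(p,"side9.png"); q=env.capture("wrist"); save(q,"w9.png")
C=cloud(p); D=C-G; lx=D@R0[:,0]; ly=D@np.array([-R0[1,0],R0[0,0],0])
M=(p["depth"]>0)&(lx>.115)&(lx<.21)&(abs(ly)<.02)&(abs(D[...,2])<.02); print(M.sum(),"z",np.polyfit(lx[M],D[...,2][M],1),"y",np.polyfit(lx[M],ly[M],1))
print([np.round(r["location"],1) for l in("hook_bend","hook_tip") for r in env.place_of(p,l)[:1]],env.get_time())
cv2.imwrite("pics/c9.png",np.hstack([cv2.resize(p["img"][:,240:540,::-1],(450,600)),cv2.resize(q["img"][:350,200:440,::-1],(350,510))[0:510] if 0 else cv2.copyMakeBorder(cv2.resize(q["img"][:350,200:440,::-1],(350,510)),0,90,0,0,0)]))
```

```text
-0.7 [-0.4147  1.2402  8.6365]
0.6003844683475434
169 z [-0.0008  0.0008] y [-0.0028 -0.0013]
[array([438.5, 307.4]), array([453.6, 314.5])] 35.95
```

View pics/c9.png

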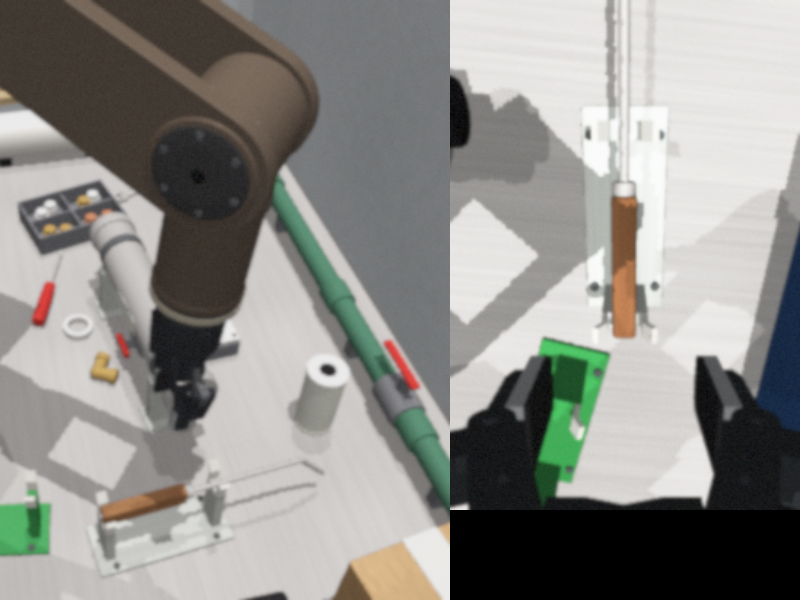

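The rod lies in both clips, with the shaft in the front clip at (625,130) and the handle in the rear clip at (625,320). The bend and tip are back at their starting pixels within about 4 px, and the gripper is clear.

```bash
python3 -c "
from h import *
print(env.finish_job(),env.get_time())"
```

```text
the job is handed in; nothing more can be done
the job is handed in; nothing more can be done
```

The lamp lever was pulled over to its stop, the hook rod is back in its two clips and released, and the job was handed in at about 36 s; no verdict was returned.

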